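Make up a cooking caddy and a snack tray

TASK

Make up a cooking kit and a snack kit from the stock on the worktop. In the long wooden caddy with three bays stand the small tall tin in the middle bay, with the salt shaker and the green-capped spice jar in the bays on either side of it; in the short wooden tray with two bays put the tea glass in the wide bay and the loose mandarin (not fruit from the basket) in the narrow bay. The things that stand must stand upright on the floor of their bay; tip nothing over, and leave the wide tin and the squat jar where they are.

Things in the scene. Friction and masses are not known exactly. Their poses are not given: they have to be found in the camera images.
- caddy: Long wooden tray, fixed, 118 mm (x) by 248 mm (y), 18 mm high, a low steel bar handle 16 mm out from each short end. Origin: centre of its underside; y along its length, z up. Floor 5 mm thick. Dividers 16 mm high, 4 mm thick, part it into three bays along y, each 108 mm wide in x (room for fingers closing along x): middle at y = 0, 82 mm long; ends at y = +82 and -82 mm, 74 mm long.
- snack_tray: Short wooden tray, fixed, 118 mm (x) by 174 mm (y), 18 mm high, a low steel bar handle 16 mm out from each short end. Origin: centre of its underside; y along its length, z up. Floor 5 mm thick. A divider 16 mm high, 4 mm thick, parts it into two bays, each 108 mm wide in x: the wide bay centred at y = +35 mm, 94 mm long; the narrow bay centred at y = -49 mm, 66 mm long.
- tea_glass: Clear waisted tea glass, open and empty, round, 62 mm across the rim, 86 mm tall, 0.07 kg; grip it from outside, 55 to 75 mm above its foot, as 62 mm wide. Origin: centre of its underside, z up. It stands mouth up.
- salt_shaker: Clear salt shaker with a grey domed top, round, 44 mm across up to 66 mm, then 34 mm, 90 mm tall, 0.1 kg. Origin: centre of its underside, z up.
- spice_jar: Slender clear spice jar with a label and a green cap 45 mm across, 44 mm across the body, 106 mm tall, 0.11 kg. Origin: centre of its underside, z up.
- small_tin: Small food tin, the narrower and taller of the two tins, with a white and red label: round, 57 mm across, 72 mm tall, 0.18 kg. Origin: centre of its underside, z up.
- mandarin_centre (a point): Centre of a loose orange mandarin, roughly a ball 48 mm across and 44 mm high, 0.05 kg; the centre lies 22 mm above its underside. It may lie any way round in its bay.
- wide_tin: Wide low food tin with a turquoise label, round, 75 mm across, 58 mm tall; belongs to no kit and stays where it is. Origin: centre of its underside.
- squat_jar: Squat glass jar with a pale grey lid, round, 70 mm across, 88 mm tall; belongs to no kit and stays where it is. Origin: centre of its underside.
Mind the look-alikes: they are no part of the job. Leave any black look-alike of the small_tin alone.

How it is judged (in metres and radians):
At the end, for the whole second after the job is handed in: Upright on the bay floors: small tin in the caddy's middle bay, shaker and spice jar in its end bays (either way), tea glass in the tray's wide bay; mandarin in its narrow bay; standing things at rest; all within 15-22 mm of bay centre along the tray, 38 mm across. Others moved under 30 mm (y of small_tin in the frame of caddy between -0.017 and 0.017 m and x of small_tin in the frame of caddy between -0.038 and 0.038 m and z of small_tin in the frame of caddy between -0.004 and 0.012 m and angle between each of small_tin, tea_glass's own z axis and vertical below 0.17 rad and (((y of salt_shaker in the frame of caddy between 0.064 and 0.1 m and x of salt_shaker in the frame of caddy between -0.038 and 0.038 m and z of salt_shaker in the frame of caddy between -0.004 and 0.012 m and angle between salt_shaker's own z axis and vertical below 0.17 rad) and (y of spice_jar in the frame of caddy between -0.1 and -0.064 m and x of spice_jar in the frame of caddy between -0.038 and 0.038 m and z of spice_jar in the frame of caddy between -0.004 and 0.012 m and angle between spice_jar's own z axis and vertical below 0.17 rad)) or ((y of salt_shaker in the frame of caddy between -0.1 and -0.064 m and x of salt_shaker in the frame of caddy between -0.038 and 0.038 m and z of salt_shaker in the frame of caddy between -0.004 and 0.012 m and angle between salt_shaker's own z axis and vertical below 0.17 rad) and (y of spice_jar in the frame of caddy between 0.064 and 0.1 m and x of spice_jar in the frame of caddy between -0.038 and 0.038 m and z of spice_jar in the frame of caddy between -0.004 and 0.012 m and angle between spice_jar's own z axis and vertical below 0.17 rad))) and y of tea_glass in the frame of snack_tray between 0.013 and 0.057 m and x of tea_glass in the frame of snack_tray between -0.038 and 0.038 m and z of tea_glass in the frame of snack_tray between -0.004 and 0.012 m and y of mandarin_centre in the frame of snack_tray between -0.064 and -0.034 m and x of mandarin_centre in the frame of snack_tray between -0.038 and 0.038 m and z of mandarin_centre in the frame of snack_tray between 0.02 and 0.036 m and linear speed of each of tea_glass, salt_shaker, spice_jar, small_tin below 0.03 m/s and distance of each of wide_tin, squat_jar from where it was at the start of the episode below 0.03 m); the robot touches nothing.
It fails at once if one of the standing things is tipped over (angle between any of tea_glass, salt_shaker, spice_jar, small_tin, wide_tin, squat_jar's own z axis and vertical above 0.7 rad).
It fails at once if the wide tin or the squat jar is pushed away (distance of any of wide_tin, squat_jar from where it was at the start of the episode above 0.03 m).
It also fails if it takes over 112 s, if anything falls off the work surface, if the arm or the gripper's body presses on something with over 40 N, if the wrist force passes 120 N, or if a joint passes its speed limit or range.

ROBOT

A 7-joint arm with a two-finger parallel gripper is mounted at the origin on a cart in front of the work surface, level with it; the furniture and walls round the work are solid. World frame = base frame: x ahead of the robot, y to its left, z up, the work surface at z = 0. Lengths are in mm, angles in rad, forces in N, time in s.
With the tool pointing down it reaches from about 400 to 850 mm from the base axis. Payload 4.4 kg.
Tool frame: the origin (TCP) lies at the very end of the fingers, on their centre line; the grasp point (between the pads) lies ctrl.pinch_z behind it (ctrl.pinch_z is the distance from the TCP to the grasp point, in mm); y points along the fingers, z is the direction in which the jaws open and shut, and the axes are right-handed (so a half turn about y gives the same grasp; the last joint's range is limited). The gripper opens to 94 mm and grips with 3 to 60 N. Pads are 16 mm wide; open, the fingers measure 119 mm over their backs; the gripper's body (75 mm by 177 mm) begins 78 mm behind the grasp point.
Start: joints at [-1.306, 0.628, 0.038, 1.517, -0.027, 0.996, -0.02], TCP at [211.096, 614.782, 205.478] pointing down, gripper open.
Joint ranges: [-3.06, 3.06], [-0.37, 2.12], [-1.25, 1.32], [0.18, 2.47], [-1.1, 4.24], [0.23, 1.98], [-2.94, 2.94]. Speed limits (rad/s): [2.57, 2.57, 3.14, 3.14, 3.14, 3.14, 3.14].

INTERFACE

Orientations are given as a unit quaternion [w, x, y, z].
In Python, from rig import ctrl gives the robot as it stands. The module is installed in compiled form; this text tells all that it offers.
- The arm moves only by the shell command python3 -m creep 'ROWS' [OPENING] [FORCE]. ROWS is JSON, a list of rows, each a list of 2 entries, a list of its own where there are three numbers: the shift along the world's x, y, z in mm, then the turn about the world's z in degrees. A call has 1 to 12 rows; each row is the pose to reach, as a shift and turn from the pose measured when the call began; what a row does not reach only later rows make up. A row lasts 1/10 s, in which the tool goes at most 50 mm and 8.59 degrees, less where a joint would pass 70% of its speed; a pose out of reach is approached as far as the arm can. A call with a gripper value outside its range is refused whole. OPENING is the opening, from 0 (shut) to 1 (fully open), set as the call begins (- or left out, the last holds). The fingers move at their own pace and stop on an object; FORCE is the grip in N (left out, the last holds). Time passes only in rows, so rows that repeat a pose let the fingers close. It gives the time, the measured TCP pose, the force and the opening at its end, in the units of the state.
- ctrl.get_obs(): the state, without advancing time (a new reading comes with each control period).
- ctrl.read_camera(name): name is "scene" or "top" or "wrist"; returns a dict with "img" (400x640x3 uint8, red, green, blue), "vfov" (degrees; the focal length in pixels is half the picture's height over the tangent of half this angle, whatever the lens; pixels are square), "cx", "cy" (the principal point, pixels), "dist_coeffs" ([k1, k2, p1, p2, k3] as OpenCV has them; the pictures are not rectified), "eye" and "rotation" of the camera in the world. Camera axes: x right, y down, z forward; pixel columns grow to the right and rows downward; lengths in mm; the calibration is good to about 2 mm. A picture is of the moment at which its call begins. There is no depth.
- ctrl.hand_in(): hands the job in, once; it reports no verdict.
The state is a dict: "time": time; "qpos": joint angles; "joint_velocities": joint speeds; "joint_efforts": joint torques, N m; "tcp_pos": TCP position; "eef_rot": TCP orientation; "force": force on the tool from outside, world axes, zero at the start; "ft_torque": the same for the moment, N m; "width": finger opening in mm.
Only numpy, scipy, OpenCV 4.12 (cv2) and the standard library are available. Lean on these libraries where they do the work, as an engineer would, in place of code of your own. Each camera call takes 0.05 s, during which the arm holds its last target. There are 200 camera calls.

## Working session

There is one attempt and no reset: what is moved stays moved. The work goes in short steps, Python scripts to look and compute and a shell command to move; the robot and the scene stay as the last step left them, time stands still between calls to the robot, and variables do not carry over. Pictures are saved under pics/ and viewed, on a budget of 14 in all, crops included, one or two more only if the job needs it, and the job is handed in when it is done.

```bash
mkdir -p pics; cat > h.py <<'E'
import numpy as np, cv2
from rig import ctrl
def cam(n):
    c=ctrl.read_camera(n); f=200/np.tan(np.radians(c["vfov"])/2)
    c["K"]=np.array([[f,0,c["cx"]],[0,f,c["cy"]],[0,0,1.]]); c["R"]=np.array(c["rotation"]).reshape(3,3); c["d"]=np.array(c["dist_coeffs"],float); c["e"]=np.array(c["eye"],float); return c
def ray(c,u,v,z):
    p=cv2.undistortPoints(np.array([[[u,v]]],float),c["K"],c["d"])[0,0]
    d=c["R"]@np.array([p[0],p[1],1]); return c["e"]+d*(z-c["e"][2])/d[2]
def proj(c,P):
    r,_=cv2.Rodrigues(c["R"].T); return cv2.projectPoints(np.array(P,float).reshape(-1,3),r,-c["R"].T@c["e"],c["K"],c["d"])[0][:,0]
def save(c,n): cv2.imwrite("pics/"+n,c["img"][:,:,::-1])
E
python3 - <<'E'
from h import *
for n in("scene","top","wrist"):
    c=cam(n);save(c,n+"0.png");print(n,c["vfov"],c["e"],c["R"].round(2).tolist(),c["d"])
o=ctrl.get_obs();print(o,ctrl.pinch_z)
E
```

```text
Traceback (most recent call last):
  File "h.py", line 5, in cam
    c["K"]=np.array([[f,0,c["cx"]],[0,f,c["cy"]],[0,0,1.]]); c["R"]=np.array(c["rotation"]).reshape(3,3); c["d"]=np.array(c["dist_coeffs"],float); c["e"]=np.array(c["eye"],float); return c
                                                                    ~~~~~~~~~~~~~~~~~~~~~~~~~~~~~~~^^^^^
ValueError: cannot reshape array of size 4 into shape (3,3)
```

Rotation is a quaternion [w,x,y,z].

```bash
sed -i 's/np.array(c\["rotation"\]).reshape(3,3)/Rot.from_quat(np.array(c["rotation"],float)[[1,2,3,0]]).as_matrix()/; 1a from scipy.spatial.transform import Rotation as Rot' h.py
python3 - <<'E'
from h import *
for n in("scene","top","wrist"):
    c=cam(n);save(c,n+"0.png");print(n,c["vfov"],c["e"],c["R"].round(2).tolist(),c["d"])
o=ctrl.get_obs();print(o,ctrl.pinch_z)
E
```

```text
scene 46.71206477834599 [ 78.59451437 122.15642399 764.88587023] [[-0.42, -0.7, 0.58], [-0.91, 0.33, -0.26], [-0.02, -0.63, -0.77]] [0.01698971 0.         0.         0.         0.        ]
top 57.00054834529355 [429.66287012 -94.30754152 894.56047168] [[0.11, -0.97, 0.21], [-0.99, -0.11, 0.03], [-0.0, -0.22, -0.98]] [-0.02600377  0.          0.          0.          0.        ]
wrist 69.20216140011078 [147.42078517 636.99984034 385.33078618] [[0.32, 0.92, 0.22], [0.95, -0.31, -0.08], [-0.0, 0.23, -0.97]] [0.0058819 0.        0.        0.        0.       ]
{'time': 0.2, 'qpos': array([-1.30576704,  0.62899643,  0.0384831 ,  1.51795723, -0.02698426,
        0.99629968, -0.02001104]), 'joint_velocities': array([ 0.00086943, -0.00344745,  0.00041254, -0.00322863,  0.00044735,
       -0.00305475,  0.00041837]), 'joint_efforts': array([-3.44293685e-04, -5.49561524e+01,  1.14233706e+00, -1.86630625e+01,
       -5.23354823e-02,  2.15156976e-02,  1.16936349e-04]), 'tcp_pos': array([210.99938146, 614.38903045, 204.91288151]), 'eef_rot': array([-0.6970536 ,  0.69785288, -0.1165    ,  0.1163847 ]), 'force': array([-0.33849152, -0.5469026 , -1.08471045]), 'ft_torque': array([-0.01043778, -0.0449357 , -0.00106967]), 'width': 93.96090608499814} 18.8
```

View pics/top0.png

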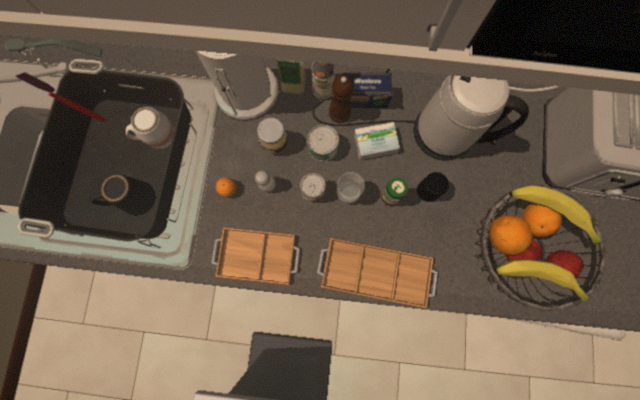

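View pics/scene0.png

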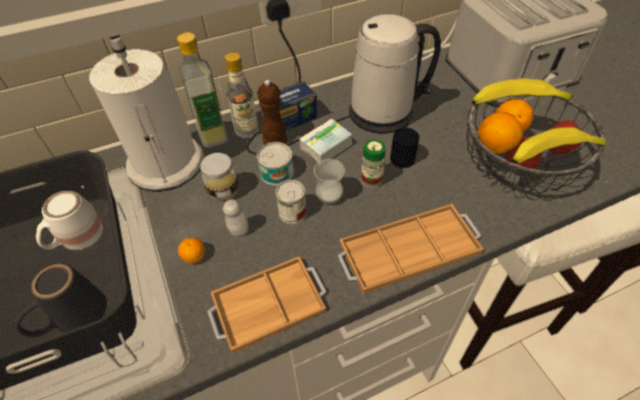

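Candidates (top view): small tin (313,187) white top versus black look-alike (433,186) and wide tin (323,141). Mandarin (227,187) versus basket oranges (511,235), (542,220). Shaker (264,180) versus bottle (322,75). Spice jar with green cap (395,190) versus green label (290,75). Tea glass (350,187) versus squat jar (271,134). The snack tray's wide bay is at the image's left (+y). I'll check these in one close crop.

```bash
python3 - <<'E'
from h import *
c=cv2.imread("pics/top0.png")[115:310,200:450]
cv2.imwrite("pics/crop1.png",cv2.resize(c,None,fx=3,fy=3,interpolation=cv2.INTER_CUBIC))
c=cv2.imread("pics/scene0.png")[120:345,170:490]
cv2.imwrite("pics/crop2.png",cv2.resize(c,None,fx=2.5,fy=2.5,interpolation=cv2.INTER_CUBIC))
E
```

```text
(no output)
```

View pics/crop1.png

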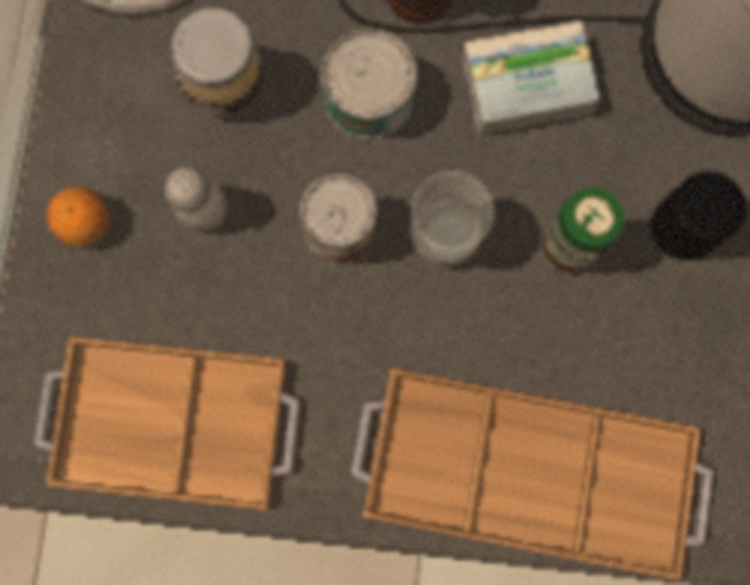

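View pics/crop2.png

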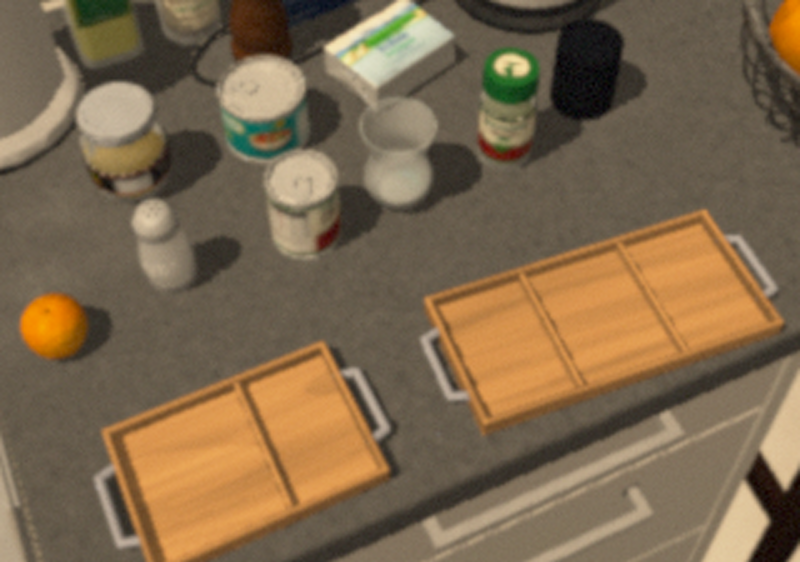

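Choices are confirmed in both crops. In crop1: mandarin (78,217), shaker dome (186,188), small tin top (339,215), glass rim (452,217), green cap (592,220), black decoy (697,212), tray corners visible. Next I cast the picks from both views onto their known heights.

```bash
python3 - <<'E'
from h import *
T=cam("top");S=cam("scene")
t=lambda u,v,z:ray(T,u/3+199.7,v/3+114.7,z)[:2]
s=lambda u,v,z:ray(S,u/2.5+169.7,v/2.5+119.7,z)[:2]
for n,a,b,z in[("mand",(78,217),(55,326),22),("shaker",(186,188),(153,218),80),("tin",(339,215),(302,180),72),("glass",(452,217),(398,125),86),("spice",(592,220),(511,67),106),("wide",(368,76),(263,88),58),("squat",(213,45),(117,113),88)]:
    print(n,t(*a,z).round(),s(*b,z).round())
for n,A,B in[("snack",[(70,338),(286,360),(270,508),(48,485)],[(105,433),(323,345),(388,472)]),("caddy",[(390,370),(700,427),(683,578),(366,517)],[(428,300),(706,211),(783,325),(486,430)])]:
    P=np.array([t(*p,18) for p in A]);Q=np.array([s(*p,18) for p in B])
    print(n,P.round().tolist(),Q.round().tolist())
    ax=P[0]+P[3]-P[1]-P[2];ang=np.degrees(np.arctan2(-ax[0],ax[1]));C=P.mean(0);print(C.round(1),"yaw",ang,"len",np.linalg.norm(ax)/2)
    qc=Q.mean(0) if len(Q)==4 else (Q[0]+Q[2])/2;print("scene c",qc.round(1))
    y=ax/np.linalg.norm(ax)
    for k in((82,0,-82) if n=="caddy" else (35,-49)):print(k,(C+k*y).round())
w=Rot.from_quat(ctrl.get_obs()["eef_rot"][[1,2,3,0]]).as_matrix();print(w.round(3))
E
```

```text
mand [623. 158.] [624. 156.]
shaker [641.  62.] [644.  62.]
tin [635. -56.] [637. -56.]
glass [ 639. -142.] [ 645. -143.]
spice [ 643. -243.] [ 646. -244.]
wide [755. -66.] [757. -68.]
squat [756.  56.] [753.  56.]
snack [[524.0, 149.0], [526.0, -25.0], [410.0, -27.0], [408.0, 148.0]] [[523.0, 147.0], [523.0, -22.0], [409.0, -23.0]]
[467.1  61.4] yaw 0.5367999164101609 len 174.2219660997771
scene c [465.8  62.4]
35 [467.  96.]
-49 [468.  12.]
caddy [[527.0, -108.0], [508.0, -355.0], [392.0, -347.0], [412.0, -101.0]] [[526.0, -111.0], [507.0, -355.0], [390.0, -344.0], [408.0, -99.0]]
[ 459.7 -227.7] yaw -4.3708624218460415 len 247.03396388686895
scene c [ 457.8 -227.5]
82 [ 466. -146.]
0 [ 460. -228.]
-82 [ 453. -309.]
[[ 0.946 -0.     0.325]
 [-0.325 -0.001  0.946]
 [-0.    -1.    -0.001]]
```

Both views agree to about 3 mm and the tray sizes match, so I start moving. First I swing over to the mandarin and turn the jaws onto world x.

```bash
python3 -m creep '[[[15,-16,0],-3],[[45,-48,0],-9],[[78,-84,0],-15],[[111,-120,0],-22],[[144,-156,0],-29],[[177,-192,0],-36],[[210,-228,0],-43],[[243,-264,0],-50],[[276,-300,0],-57],[[309,-336,0],-64],[[335,-370,0],-71],[[350,-390,0],-71]]' 1 20; python3 -c "
from h import *
o=ctrl.get_obs();R=Rot.from_quat(o['eef_rot'][[1,2,3,0]]).as_matrix();print(o['tcp_pos'],R[:,2])"
```

```text
time: 1.5
tcp_pos: [563.5, 220.4, 205.4]
eef_rot: [-0.498, 0.499, -0.501, 0.502]
force: [0.0, 0.2, 0.3]
width: 94.0
[563.46902635 220.35300932 205.35136741] [ 0.99997983 -0.00624775  0.00114286]
```

```bash
python3 -m creep '[[[15,-15,-10],0],[[35,-35,-30],0],[[55,-55,-45],0],[[60,-63,-50],0],[[60,-63,-50],0],[[60,-63,-50],0]]' 1 20; python3 - <<'E'
from h import *
W=cam("wrist");print(W["e"]);save(W,"w1.png")
hsv=cv2.cvtColor(W["img"],cv2.COLOR_RGB2HSV);m=cv2.inRange(hsv,(3,150,80),(20,255,255))
k=max(cv2.findContours(m,0,1)[0],key=cv2.contourArea);(u,v),r=cv2.minEnclosingCircle(k);print(u,v,r,ray(W,u,v,22))
print("tcp",ctrl.get_obs()["tcp_pos"],"its pixel",proj(W,ctrl.get_obs()["tcp_pos"]))
E
```

```text
time: 2.1
tcp_pos: [622.8, 158.7, 155.8]
eef_rot: [-0.499, 0.499, -0.501, 0.502]
force: [-0.0, -0.0, -0.1]
width: 93.9
[622.17300015 226.13417755 336.27310286]
458.0 351.0 165.0758514404297 [797.0486183  -43.82612074  22.        ]
tcp [622.84141793 159.3598114  156.06338647] its pixel [[320.35832237 236.94614412]]
```

View pics/w1.png

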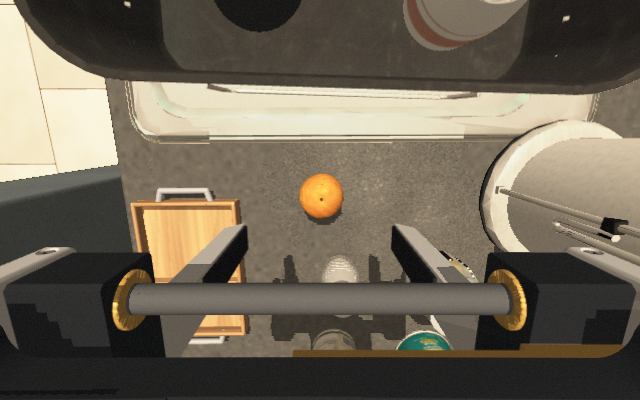

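The mandarin is at (321,196), with the towel roll on the right (base edge 480,190; roll edge about 510).

```bash
python3 - <<'E'
from h import *
W=cam("wrist");hsv=cv2.cvtColor(W["img"],cv2.COLOR_RGB2HSV);m=cv2.inRange(hsv,(5,150,120),(20,255,255));m[:,:260]=0;m[:,400:]=0;m[250:]=0
k=max(cv2.findContours(m,0,1)[0],key=cv2.contourArea);(u,v),r=cv2.minEnclosingCircle(k);print(u,v,r,ray(W,u,v,22))
print("towel base",ray(W,481,190,10),"roll",ray(W,500,190,100))
E
```

```text
320.9293518066406 195.84239196777344 22.350505828857422 [624.23670788 158.49732362  22.        ]
towel base [807.74839544 162.05289223  10.        ] roll [772.2885683  179.79448534 100.        ]
```

Mandarin confirmed at (624,158), towel roll clear. Grasping.

```bash
python3 -m creep '[[[1,0,-25],0],[[1,0,-65],0],[[1,0,-105],0],[[1,0,-130],0],[[1,0,-144],0],[[1,0,-151],0],[[1,0,-151],0]]' 1 15; python3 -m creep '[[[0,0,0],0],[[0,0,0],0],[[0,0,0],0],[[0,0,0],0],[[0,0,0],0],[[0,0,0],0]]' 0 12;  python3 -m creep '[[[0,0,10],0],[[0,0,30],0],[[0,0,55],0],[[0,0,70],0],[[0,0,70],0]]'
```

```text
time: 2.9
tcp_pos: [624.0, 160.1, 5.5]
eef_rot: [-0.5, 0.499, -0.5, 0.501]
force: [-0.3, -0.4, -0.1]
width: 94.1
time: 3.5
tcp_pos: [624.0, 160.1, 5.6]
eef_rot: [-0.5, 0.499, -0.5, 0.501]
force: [0.1, -0.4, -0.0]
width: 49.5
time: 4.0
tcp_pos: [625.9, 160.4, 78.3]
eef_rot: [-0.501, 0.497, -0.499, 0.502]
force: [0.7, 0.4, 0.0]
width: 46.3
```

```bash
python3 -m creep '[[[-10,-10,0],0],[[-35,-33,0],0],[[-62,-58,0],0],[[-90,-84,0],0],[[-118,-110,0],0],[[-142,-133,0],0],[[-155,-146,0],0],[[-158,-149,0],0],[[-158,-149,0],0]]'; python3 -m creep '[[[0,0,-15],0],[[0,0,-40],0],[[0,0,-58],0],[[0,0,-66],0],[[0,0,-66],0]]'
```

```text
time: 4.9
tcp_pos: [467.9, 11.4, 78.0]
eef_rot: [-0.501, 0.497, -0.5, 0.502]
force: [0.7, 0.5, 0.5]
width: 46.2
time: 5.4
tcp_pos: [468.6, 12.4, 11.1]
eef_rot: [-0.501, 0.497, -0.5, 0.502]
force: [0.1, -0.1, -0.4]
width: 45.9
```

```bash
python3 -m creep '[[[0,0,0],0],[[0,0,0],0],[[0,0,0],0]]' 0.7; python3 -m creep '[[[0,0,15],0],[[0,0,45],0],[[0,0,90],0],[[0,0,120],0]]'; python3 -m creep '[[[20,5,10],0],[[60,17,25],0],[[100,29,30],0],[[140,41,30],0],[[165,60,30],0],[[173,90,30],0],[[173,110,30],0],[[173,110,30],0],[[173,110,30],0]]' 1; python3 - <<'E'
from h import *
W=cam("wrist");save(W,"w2.png");T=cam("top");hsv=cv2.cvtColor(T["img"],cv2.COLOR_RGB2HSV);m=cv2.inRange(hsv,(5,170,120),(14,255,255));m[:,:200]=0;m[:,450:]=0
k=max(cv2.findContours(m,0,1)[0],key=cv2.contourArea);(u,v),r=cv2.minEnclosingCircle(k);print("mand top",u,v,r,ray(T,u,v,27)); print(proj(W,[[642,62,80],[636,-56,72]]))
E
```

```text
time: 5.7
tcp_pos: [469.2, 12.6, 11.5]
eef_rot: [-0.502, 0.497, -0.499, 0.502]
force: [-0.4, 1.1, 0.5]
width: 64.8
time: 6.1
tcp_pos: [469.7, 12.5, 134.1]
eef_rot: [-0.502, 0.497, -0.499, 0.502]
force: [0.4, -0.7, -1.2]
width: 65.7
time: 7.0
tcp_pos: [642.3, 121.7, 164.2]
eef_rot: [-0.502, 0.497, -0.499, 0.503]
force: [-0.0, -0.2, 0.7]
width: 93.9
mand top 276.0 257.3157958984375 10.138346672058105 [467.26814114  12.08021501  27.        ]
[[318.93057083 264.79685805]
 [313.62660142 360.12388684]]
```

View pics/w2.png

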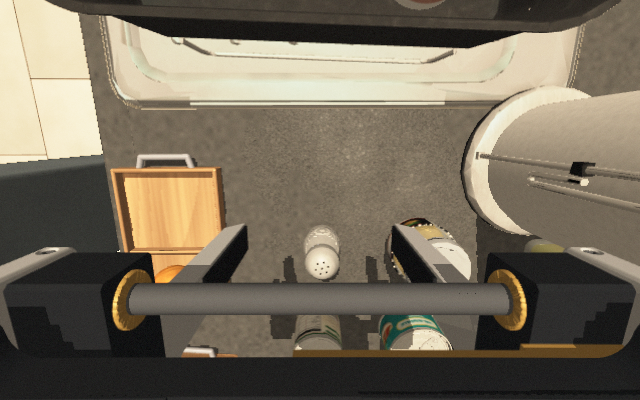

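Mandarin measured at (467,12), which is the centre of the narrow bay. The shaker dome at (322,265) matches its prediction of (319,265), so I grasp the shaker.

```bash
python3 -m creep '[[[1,-20,0],0],[[1,-48,-10],0],[[1,-60,-35],0],[[1,-60,-75],0],[[1,-60,-110],0],[[1,-60,-128],0],[[1,-60,-134],0],[[1,-60,-134],0]]' 1 15; python3 -m creep '[[[0,0,0],0],[[0,0,0],0],[[0,0,0],0],[[0,0,0],0],[[0,0,0],0],[[0,0,0],0]]' 0 20;  python3 -m creep '[[[0,0,6],0],[[0,0,20],0],[[0,0,40],0],[[0,0,55],0],[[0,0,60],0],[[0,0,60],0]]'
```

```text
time: 7.9
tcp_pos: [643.2, 58.6, 30.2]
eef_rot: [-0.5, 0.496, -0.499, 0.504]
force: [0.3, 0.1, -0.0]
width: 94.1
time: 8.5
tcp_pos: [643.2, 58.7, 30.4]
eef_rot: [-0.5, 0.496, -0.499, 0.504]
force: [-0.6, 0.6, -0.4]
width: 49.2
time: 9.1
tcp_pos: [643.9, 58.8, 91.7]
eef_rot: [-0.501, 0.496, -0.499, 0.504]
force: [0.1, -0.1, -0.7]
width: 38.0
```

```bash
python3 - <<'E'
from h import *
print(ctrl.get_obs()["width"])
c=cam("scene");i=c["img"][:,:,::-1];cv2.imwrite("pics/s2.png",cv2.resize(i[100:320,170:490],None,fx=2.5,fy=2.5,interpolation=cv2.INTER_CUBIC))
E
```

```text
38.02242995910571
```

View pics/s2.png

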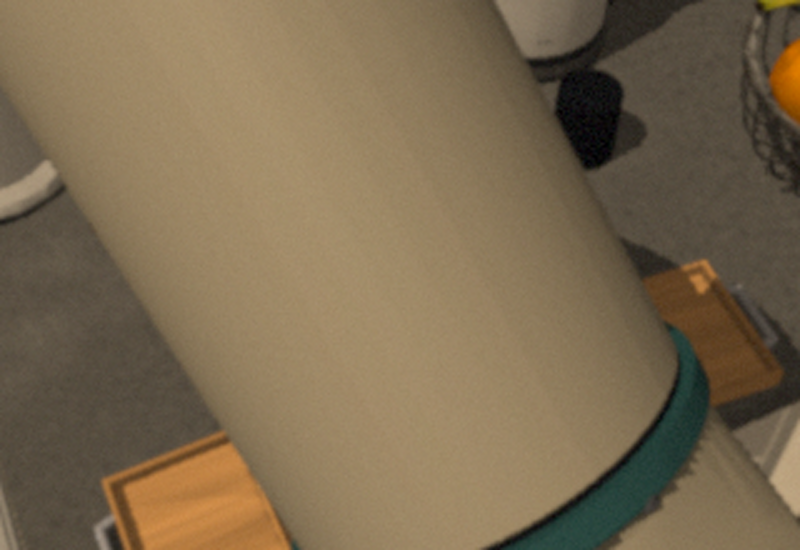

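The arm hides the gripper in the scene view, so I use the wrist view.

```bash
python3 - <<'E'
from h import *
c=cam("wrist");i=c["img"][:,:,::-1]
p=proj(c,ctrl.get_obs()["tcp_pos"]);print(p)
a=cv2.resize(i[130:360,200:450],None,fx=2,fy=2)
t=cam("top")["img"][110:310,200:450,::-1]
b=cv2.resize(t,(500*1,460))[:,:300] if 0 else cv2.resize(t[:,:150],(300,400));b=cv2.copyMakeBorder(b,0,60,0,0,0)
cv2.imwrite("pics/w3.png",np.hstack([a,b]))
E
```

```text
[[319.62460672 237.34076324]]
```

View pics/w3.png

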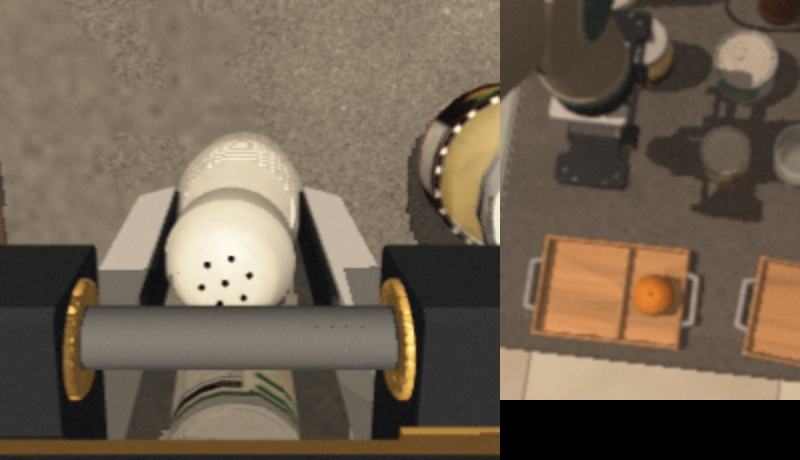

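The shaker is held upright by its body (dome at crop 230,260) and the mandarin sits in the narrow bay. Carrying the shaker to the caddy's +y bay.

```bash
python3 -m creep '[[[-10,0,0],0],[[-32,-4,0],0],[[-60,-14,0],-1],[[-88,-32,0],-2],[[-114,-54,0],-3],[[-138,-80,0],-4],[[-156,-110,0],-4],[[-168,-140,0],-4],[[-176,-170,0],-4],[[-178,-195,0],-4],[[-178,-207,0],-4],[[-178,-207,0],-4]]'; python3 -m creep '[[[0,0,-10],0],[[0,0,-25],0],[[0,0,-38],0],[[0,0,-47],0],[[0,0,-51],0],[[0,0,-51],0]]'
```

```text
time: 10.45
tcp_pos: [464.5, -149.8, 89.4]
eef_rot: [-0.481, 0.478, -0.517, 0.521]
force: [0.2, 0.6, -0.8]
width: 38.1
time: 11.05
tcp_pos: [466.0, -147.7, 39.5]
eef_rot: [-0.483, 0.478, -0.517, 0.521]
force: [-0.5, 2.8, 16.1]
width: 38.7
```

Contact came at TCP 39.5 (16 N), consistent with the shaker having been gripped a few mm low. Releasing, then I check from the side.

```bash
python3 -m creep '[[[0,0,1],0],[[0,0,1],0],[[0,0,1],0],[[0,0,1],0]]' 0.8; python3 -m creep '[[[0,0,10],0],[[0,0,35],0],[[0,0,75],0],[[0,0,110],0],[[20,10,120],1],[[60,40,120],3],[[100,80,120],4],[[135,120,120],4],[[160,145,120],4],[[170,152,120],4],[[170,152,120],4]]' 1; python3 - <<'E'
from h import *
c=cam("wrist");t=cam("top");print(proj(c,[[636,-56,72],[466,-146,95]]),proj(t,[[466,-146,95],[466,-146,5]]))
a=cv2.resize(c["img"][:,:,::-1],None,fx=.8,fy=.8);b=cv2.resize(t["img"][110:310,200:450,::-1],(400,320));cv2.imwrite("pics/w4.png",np.hstack([a[:,112:],b]))
E
```

```text
time: 11.45
tcp_pos: [465.8, -147.4, 40.1]
eef_rot: [-0.483, 0.478, -0.517, 0.521]
force: [-0.1, -0.5, -0.9]
width: 67.6
time: 12.55
tcp_pos: [636.6, 6.6, 159.9]
eef_rot: [-0.502, 0.497, -0.499, 0.503]
force: [-0.3, 0.0, 0.2]
width: 93.8
[[318.65694241 265.86986503]
 [147.18457218 361.42602918]] [[345.46950283 264.22425339]
 [342.87177292 265.68956281]]
```

View pics/w4.png

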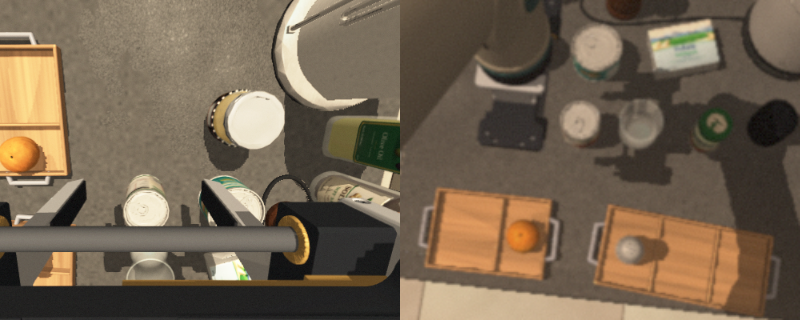

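The shaker stands in the +y bay at top pixel (343,265), matching the prediction. The tin top is at wrist pixel (324,261), near its prediction, so the tin is next.

```bash
python3 -m creep '[[[1,-20,0],0],[[2,-48,-10],0],[[2,-61,-35],0],[[2,-61,-75],0],[[2,-61,-110],0],[[2,-61,-126],0],[[2,-61,-133],0],[[2,-61,-133],0]]' 1 25; python3 -m creep '[[[0,0,0],0],[[0,0,0],0],[[0,0,0],0],[[0,0,0],0],[[0,0,0],0],[[0,0,0],0],[[0,0,0],0]]' 0 25;  python3 -m creep '[[[0,0,6],0],[[0,0,20],0],[[0,0,40],0],[[0,0,55],0],[[0,0,60],0],[[0,0,60],0]]'
```

```text
time: 13.45
tcp_pos: [636.2, -59.2, 27.4]
eef_rot: [-0.499, 0.496, -0.5, 0.504]
force: [-0.5, -0.5, -0.1]
width: 93.6
time: 14.15
tcp_pos: [638.0, -59.2, 28.3]
eef_rot: [-0.5, 0.495, -0.499, 0.505]
force: [3.2, 0.3, 4.4]
width: 56.8
time: 14.75
tcp_pos: [638.2, -59.3, 89.2]
eef_rot: [-0.5, 0.495, -0.499, 0.505]
force: [-0.7, -0.2, -2.4]
width: 57.1
```

Carry the tin high, so its bottom clears the shaker, to the middle bay.

```bash
python3 -m creep '[[[-8,-4,20],0],[[-28,-14,45],0],[[-54,-32,65],-1],[[-80,-54,68],-2],[[-106,-80,68],-3],[[-130,-106,68],-4],[[-152,-132,68],-4],[[-170,-154,68],-4],[[-178,-168,68],-4],[[-178,-170,68],-4],[[-178,-170,68],-4]]'; python3 -m creep '[[[0,0,-15],0],[[0,0,-40],0],[[0,0,-68],0],[[0,0,-93],0],[[0,0,-108],0],[[0,0,-117],0],[[0,0,-120],0],[[0,0,-120],0]]'
```

```text
time: 15.85
tcp_pos: [460.3, -228.9, 156.8]
eef_rot: [-0.482, 0.477, -0.517, 0.522]
force: [-0.0, -0.5, -2.1]
width: 56.9
time: 16.65
tcp_pos: [460.8, -228.4, 36.7]
eef_rot: [-0.483, 0.477, -0.516, 0.522]
force: [0.7, -0.4, -2.0]
width: 56.9
```

```bash
python3 -m creep '[[[0,-1,-2],0],[[0,-1,-3],0],[[0,-1,-4],0],[[0,-1,-4],0]]'
```

```text
time: 17.05
tcp_pos: [461.2, -229.6, 33.3]
eef_rot: [-0.483, 0.477, -0.516, 0.522]
force: [0.7, 0.9, 0.8]
width: 57.0
```

```bash
python3 -m creep '[[[0,0,0],0],[[0,0,0],0],[[0,0,0],0],[[0,0,0],0]]' 0.85; python3 -m creep '[[[0,0,10],0],[[0,0,35],0],[[0,0,75],0],[[0,0,110],0],[[20,5,135],1],[[60,15,145],3],[[100,30,145],4],[[140,42,145],4],[[170,48,145],4],[[181,50,145],4],[[181,50,145],4]]' 1; python3 - <<'E'
from h import *
c=cam("wrist");t=cam("top");print(proj(c,[[645,-243,106]]),proj(t,[[460,-228,77]]))
a=cv2.resize(c["img"][:,:,::-1],None,fx=.8,fy=.8);b=cv2.resize(t["img"][110:310,200:450,::-1],(400,320));cv2.imwrite("pics/w5.png",np.hstack([a[:,112:],b]))
E
```

```text
time: 17.45
tcp_pos: [461.2, -229.6, 33.3]
eef_rot: [-0.483, 0.477, -0.516, 0.523]
force: [0.1, 0.3, -0.6]
width: 79.7
time: 18.55
tcp_pos: [643.6, -178.4, 178.3]
eef_rot: [-0.501, 0.495, -0.498, 0.505]
force: [0.7, 0.4, 0.7]
width: 93.9
[[320.82769422 274.94142176]] [[382.11232482 271.42514438]]
```

View pics/w5.png

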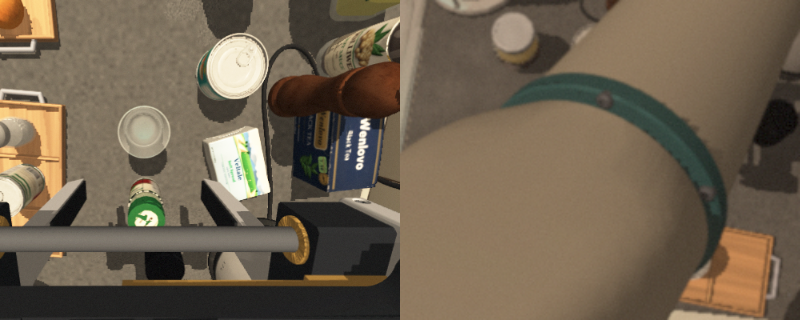

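Green cap at wrist pixel (321,269), near its prediction; the black look-alike sits beyond it at about (345,330). The butter box is near the right finger, so I approach with the jaws only part open.

```bash
python3 -m creep '[[[2,-20,0],0],[[2,-46,-5],0],[[2,-57,-25],0],[[2,-57,-60],0],[[2,-57,-98],0],[[2,-57,-125],0],[[2,-57,-137],0],[[2,-57,-138],0]]' 0.76 20; python3 -m creep '[[[0,0,0],0],[[0,0,0],0],[[0,0,0],0],[[0,0,0],0],[[0,0,0],0],[[0,0,0],0],[[0,0,0],0]]' 0 20;  python3 -m creep '[[[0,0,6],0],[[0,0,20],0],[[0,0,40],0],[[0,0,55],0],[[0,0,60],0],[[0,0,60],0]]'
```

```text
time: 19.45
tcp_pos: [641.4, -237.2, 39.4]
eef_rot: [-0.499, 0.495, -0.501, 0.505]
force: [-0.5, -0.3, -0.2]
width: 71.5
time: 20.15
tcp_pos: [643.0, -237.5, 41.1]
eef_rot: [-0.5, 0.495, -0.499, 0.506]
force: [0.9, -0.0, 6.2]
width: 45.0
time: 20.75
tcp_pos: [643.5, -237.7, 102.2]
eef_rot: [-0.5, 0.495, -0.499, 0.506]
force: [-0.2, -0.1, -0.1]
width: 45.2
```

```bash
python3 -m creep '[[[-8,-8,10],0],[[-28,-24,25],0],[[-54,-44,40],-1],[[-82,-60,40],-2],[[-110,-68,40],-3],[[-136,-70,40],-4],[[-160,-70,40],-4],[[-178,-70,40],-4],[[-189,-70,40],-4],[[-190,-70,40],-4],[[-190,-70,40],-4]]'; python3 - <<'E'
from h import *
c=cam("wrist");cv2.imwrite("pics/w6.png",c["img"][:,:,::-1]);g=cv2.cvtColor(c["img"],cv2.COLOR_RGB2HSV);m=cv2.inRange(g,(45,90,40),(85,255,255));m[:,:220]=0;m[:,420:]=0;print("green px",m.sum()//255,cv2.boundingRect(m))
E
python3 -m creep '[[[0,0,-15],0],[[0,0,-40],0],[[0,0,-65],0],[[0,0,-80],0],[[0,0,-88],0],[[0,0,-91],0],[[0,0,-91],0]]'
```

```text
time: 21.85
tcp_pos: [454.0, -307.9, 142.3]
eef_rot: [-0.482, 0.477, -0.516, 0.524]
force: [-0.0, -0.6, -0.7]
width: 45.0
green px 4561 (272, 220, 95, 126)
time: 22.6
tcp_pos: [455.0, -307.9, 51.3]
eef_rot: [-0.483, 0.477, -0.515, 0.523]
force: [-0.8, -0.1, 0.6]
width: 45.1
```

```bash
python3 -m creep '[[[0,0,-2],0],[[0,0,-3],0],[[0,0,-3],0]]'; python3 -m creep '[[[0,0,-1],0],[[0,0,-2],0],[[0,0,-2],0]]'
```

```text
time: 22.9
tcp_pos: [455.3, -307.9, 48.7]
eef_rot: [-0.483, 0.477, -0.515, 0.524]
force: [-0.6, -0.2, -1.3]
width: 44.9
time: 23.2
tcp_pos: [455.3, -307.9, 46.6]
eef_rot: [-0.483, 0.477, -0.515, 0.524]
force: [-0.3, 1.4, -1.8]
width: 45.0
```

```bash
python3 -m creep '[[[0,0,-1],0],[[0,0,-2],0],[[0,0,-2],0]]'
```

```text
time: 23.5
tcp_pos: [455.6, -308.1, 45.9]
eef_rot: [-0.483, 0.477, -0.515, 0.524]
force: [-1.4, 1.4, 11.4]
width: 44.9
```

```bash
python3 -m creep '[[[0,0,0],0],[[0,0,0],0],[[0,0,0],0],[[0,0,0],0]]' 0.75; python3 -m creep '[[[0,0,10],0],[[0,0,35],0],[[0,0,75],0],[[0,0,115],0],[[20,15,135],1],[[55,45,135],3],[[90,85,135],4],[[125,130,135],4],[[155,175,135],4],[[175,210,135],4],[[188,224,130],4],[[188,224,130],4]]' 1; python3 - <<'E'
from h import *
c=cam("wrist");t=cam("top");print(proj(c,[[642,-143,86]]),proj(t,[[454,-308,111],[460,-228,77]]))
a=cv2.resize(c["img"][:,:,::-1],None,fx=.8,fy=.8);b=cv2.resize(t["img"][110:310,200:450,::-1],(400,320));cv2.imwrite("pics/w7.png",np.hstack([a[:,112:],b]))
E
```

```text
time: 23.9
tcp_pos: [455.4, -308.0, 45.7]
eef_rot: [-0.483, 0.477, -0.515, 0.524]
force: [-0.2, -0.1, -0.4]
width: 69.9
time: 25.1
tcp_pos: [645.3, -78.2, 175.2]
eef_rot: [-0.504, 0.495, -0.497, 0.504]
force: [-0.8, -0.1, 0.1]
width: 94.3
[[315.31756364 267.35075684]] [[422.89745752 278.18009101]
 [382.11232482 271.42514438]]
```

View pics/w7.png

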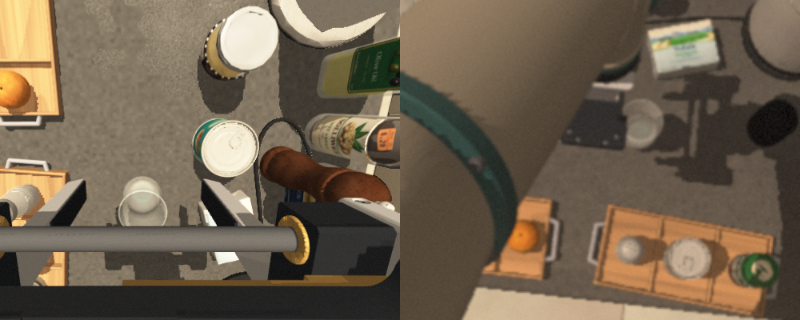

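The caddy is complete and upright: shaker, tin and spice jar at top pixels (343,265), (380,270) and (423,279), all on prediction. Glass rim is at about wrist pixel (318,260); grasping it gently.

```bash
python3 -m creep '[[[1,-20,0],0],[[1,-46,-5],0],[[1,-59,-25],0],[[1,-59,-60],0],[[1,-59,-98],0],[[1,-59,-122],0],[[1,-59,-131],0],[[1,-59,-131],0]]' 0.92 10; python3 -m creep '[[[0,0,0],0],[[0,0,0],0],[[0,0,0],0],[[0,0,0],0],[[0,0,0],0],[[0,0,0],0],[[0,0,0],0]]' 0 12;  python3 -m creep '[[[0,0,6],0],[[0,0,20],0],[[0,0,40],0],[[0,0,55],0],[[0,0,60],0],[[0,0,60],0]]'
```

```text
time: 26.0
tcp_pos: [642.4, -145.3, 44.3]
eef_rot: [-0.499, 0.495, -0.499, 0.507]
force: [-0.1, -0.4, 0.1]
width: 86.7
time: 26.7
tcp_pos: [643.3, -145.4, 45.4]
eef_rot: [-0.5, 0.495, -0.498, 0.507]
force: [-0.4, -0.3, 5.6]
width: 60.7
time: 27.3
tcp_pos: [643.9, -145.5, 106.6]
eef_rot: [-0.5, 0.494, -0.498, 0.508]
force: [-0.5, 0.2, -0.4]
width: 59.8
```

```bash
python3 -m creep '[[[-4,8,8],0],[[-14,26,22],0],[[-28,50,30],0],[[-46,76,30],0],[[-64,102,30],0],[[-84,128,30],0],[[-104,154,30],0],[[-124,180,30],1],[[-144,204,30],1],[[-162,224,30],1],[[-174,236,30],1],[[-177,239,30],1]]'; python3 -m creep '[[[0,0,0],0],[[0,0,0],0]]'
```

```text
time: 28.5
tcp_pos: [464.4, 95.6, 136.3]
eef_rot: [0.505, -0.5, 0.493, -0.502]
force: [-0.3, 0.4, -0.8]
width: 60.0
time: 28.7
tcp_pos: [464.8, 95.2, 136.3]
eef_rot: [0.505, -0.5, 0.493, -0.502]
force: [-0.2, 0.6, -0.3]
width: 60.1
```

```bash
python3 -m creep '[[[2,-1,-15],0],[[2,-2,-38],0],[[2,-2,-60],0],[[2,-2,-74],0],[[2,-2,-81],0],[[2,-2,-82],0],[[2,-2,-82],0]]'; python3 -m creep '[[[0,0,-1],0],[[0,0,-2],0],[[0,0,-2],0]]';  python3 -m creep '[[[0,0,-1],0],[[0,0,-2],0],[[0,0,-2],0]]'
```

```text
time: 29.4
tcp_pos: [467.4, 92.8, 54.6]
eef_rot: [0.505, -0.5, 0.493, -0.502]
force: [-0.2, 0.0, -0.7]
width: 60.0
time: 29.7
tcp_pos: [467.6, 92.9, 52.9]
eef_rot: [0.505, -0.499, 0.493, -0.502]
force: [0.2, -0.0, -0.6]
width: 59.9
time: 30.0
tcp_pos: [467.6, 93.0, 50.8]
eef_rot: [0.505, -0.499, 0.493, -0.502]
force: [0.3, -0.1, -1.8]
width: 60.4
```

```bash
python3 -m creep '[[[0,0,-1],0],[[0,0,-2],0],[[0,0,-2],0]]'
```

```text
time: 30.3
tcp_pos: [468.7, 93.1, 49.7]
eef_rot: [0.506, -0.499, 0.493, -0.503]
force: [-0.7, -0.8, 8.4]
width: 60.2
```

Contact. Release, rise, retreat to the left and look at everything.

```bash
python3 -m creep '[[[0,0,0],0],[[0,0,0],0],[[0,0,0],0],[[0,0,0],0]]' 0.95; python3 -m creep '[[[0,0,10],0],[[0,0,35],0],[[0,0,75],0],[[0,0,120],0],[[0,20,160],0],[[0,60,180],0],[[0,105,190],0],[[-5,150,190],4],[[-15,195,190],10],[[-30,240,190],17],[[-50,280,190],24],[[-60,300,190],30]]'; python3 -m creep '[[[-20,40,0],5],[[-45,75,0],10],[[-70,110,0],15],[[-70,110,0],15],[[-70,110,0],15]]';python3 - <<'E'
from h import *
s=cam("scene");t=cam("top");save(t,"t8.png")
P=[[467,96,91],[467,12,27],[466,-146,95],[460,-228,77],[454,-308,111],[755,-67,58],[754,56,88]]
print(proj(t,P).round().tolist())
a=cv2.resize(s["img"][100:350,160:500,::-1],(400,294));b=cv2.resize(t["img"][110:310,200:450,::-1],(400,320));cv2.imwrite("pics/f8.png",np.hstack([cv2.copyMakeBorder(a,0,26,0,0,0),b]))
E
```

```text
time: 30.7
tcp_pos: [468.5, 93.1, 49.5]
eef_rot: [0.506, -0.499, 0.493, -0.503]
force: [-0.5, 0.8, -0.3]
width: 87.8
time: 31.9
tcp_pos: [405.4, 397.2, 239.8]
eef_rot: [0.621, -0.611, 0.344, -0.351]
force: [1.2, 0.1, 0.3]
width: 89.3
time: 32.4
tcp_pos: [334.6, 507.4, 240.0]
eef_rot: [0.661, -0.651, 0.261, -0.266]
force: [1.3, -0.6, -0.1]
width: 88.9
[[234.0, 251.0], [276.0, 257.0], [345.0, 264.0], [382.0, 271.0], [423.0, 278.0], [323.0, 140.0], [271.0, 131.0]]
```

View pics/f8.png

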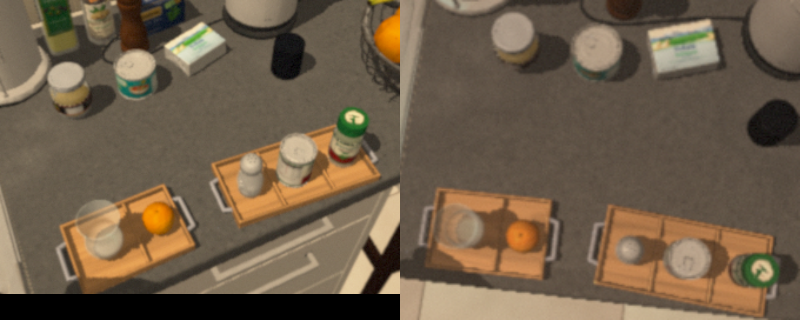

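Everything appears in its bay. The glass rim sits about 5 px off its prediction and the cap about 3 px, so I'll measure those two in one zoom.

```bash
python3 - <<'E'
from h import *
s=cam("scene");t=cam("top")
for c,roi in((t,(390,240,460,310)),(s,(420,170,500,240))):
    m=cv2.inRange(cv2.cvtColor(c["img"],cv2.COLOR_RGB2HSV),(40,90,30),(90,255,255));k=np.zeros_like(m);k[roi[1]:roi[3],roi[0]:roi[2]]=1;m*=k
    h=cv2.convexHull(cv2.findNonZero(m));(u,v),r=cv2.minEnclosingCircle(h);print(u,v,r,ray(c,u,v,105))
for P in([466,86,91],[467,96,91],[454,-308,5],[454,-308,111]):print(P,proj(t,P),proj(s,P))
a=cv2.resize(t["img"][220:315,210:310,::-1],(400,380),interpolation=2);b=cv2.resize(s["img"][165:355,200:400,::-1],(400,380),interpolation=2)
d=t["img"][235:310,385:450,::-1];d=cv2.resize(d,(190,220),interpolation=2);e=cv2.resize(s["img"][170:260,400:500,::-1],(244,220),interpolation=2)
low=cv2.copyMakeBorder(np.hstack([d,e]),0,0,0,800-434,0);cv2.imwrite("pics/f9.png",np.vstack([np.hstack([a,b]),low]))
E
```

```text
424.70001220703125 279.23333740234375 11.911358833312988 [ 452.4234227  -313.51649166  105.        ]
456.5 212.5 22.192440032958984 [ 437.60946516 -295.67137612  105.        ]
[466, 86, 91] [[238.76962225 252.4275656 ]] [[249.09932555 285.50136995]]
[467, 96, 91] [[234.2985534  251.45423813]] [[243.0561039  287.36905311]]
[454, -308, 5] [[410.62167237 278.27125856]] [[446.27324866 235.17205097]]
[454, -308, 111] [[422.89745752 278.18009101]] [[457.55186265 201.57452987]]
```

View pics/f9.png

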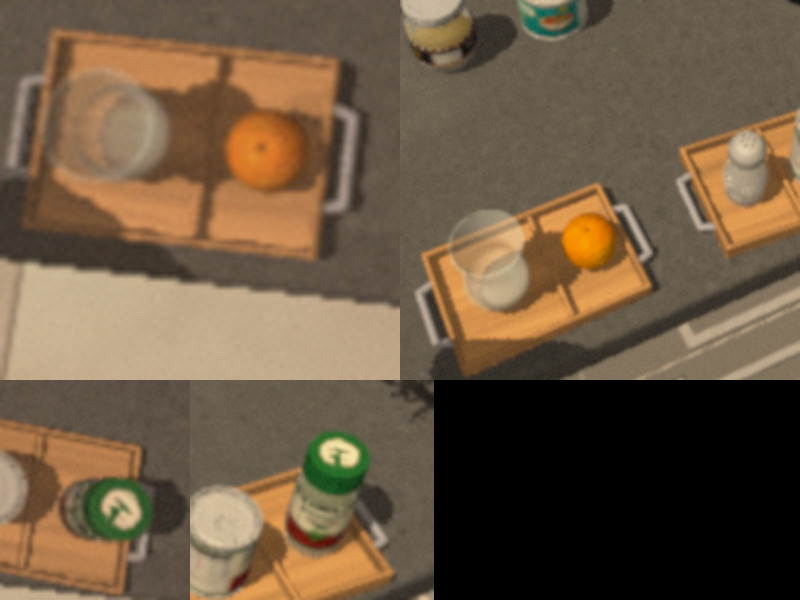

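All checks fit the limits, so I'm handing in.

```bash
python3 -c "
from h import *
print(ctrl.get_obs()['time'],ctrl.get_obs()['joint_velocities'].round(3));print(ctrl.hand_in())"
```

```text
32.6 [ 0.002  0.002 -0.009 -0.002 -0.002 -0.002  0.001]
the job is handed in; nothing more can be done
None
```

I made up both kits and handed the job in at 32.6 s; `hand_in` reports no verdict. In the caddy, the salt shaker is in the +y bay, the small tin in the middle and the spice jar in the −y bay. In the snack tray, the tea glass is in the wide bay and the loose mandarin in the narrow one.

Last checks in the top and scene views:
- **Standing:** everything is upright in its bay. The wide tin, the squat jar and the black look-alike appear where they were at the start, by eye.
- **Snack tray:** the mandarin was within about 1 mm of its bay centre, measured right after it was placed. The glass was within about 4 mm.
- **Caddy:** the shaker and tin were within about 5 mm of their bay centres.
- **Spice jar:** the readings differed. By eye it is about 4–9 mm from its bay centre along the caddy, against the ±18 mm allowed. The scene-view colour-mask estimate, about (438, −296), disagreed because the mask took in the side of the cap and green on the label as well as the top, so I didn't use it.
- **Shaker grip:** the finger width read 38 mm on the 44 mm body, and the shaker met the bay floor about 4 mm early, probably because I began lifting before the fingers had fully closed. The wrist picture showed it upright in the grip.

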